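Stack up the sprinkle pots after baking

ROBOT

A 6-joint arm with a two-finger parallel gripper is mounted at the origin on the work surface. World frame = base frame: x ahead of the robot, y to its left, z up, the work surface at z = 0. Lengths are in m, angles in rad, forces in N, time in s.
With the tool pointing down it reaches from about 0.375 to 0.9 m from the base axis. Payload 3.1 kg.
Tool frame: the origin (TCP) lies where the fingers leave the gripper's body, on its centre line; the fingertips stand 73 mm ahead of it and the grasp point (between the pads) lies 54 mm ahead of it; z points along the fingers, y is the line along which they close (so a half turn about z gives the same grasp; the last joint's range is limited). The gripper opens to 85 mm and grips with 20 to 120 N. Pads are 22 mm wide; open, the fingers measure 114 mm over their backs; the gripper's body (76 mm by 85 mm) begins 54 mm behind the grasp point. The pads swing forward as they close: fully open they stand 13 mm farther back than shut.
Start: joints at [1.151, 0.527, 1.433, -0, 1.181, -0.178], TCP at [0.149, 0.607, 0.304] pointing down, gripper open.
Joint ranges: [-3.08, 3.08], [-0.75, 2.2], [0.22, 2.44], [-1.43, 4.57], [0, 2.65], [-2.85, 2.85]. Speed limits (rad/s): [2.79, 2.79, 3.14, 3.14, 3.14, 3.14].

INTERFACE

Orientations are given as a unit quaternion [x, y, z, w].
In Python, from station import manip gives the robot as it stands.
- The arm moves only by the tool step_arm, never from a script. Its argument "moves" is one flat list of numbers, 5 for each row, row after row: the opening, from 0 (shut) to 1 (fully open), then the shift along the world's x, y, z scaled (see below), then the turn about the world's z scaled (see below). In form: [fingers, x, y, z, yaw, fingers, x, y, z, yaw, ...]. A call has 1 to 12 rows; each row is the pose to reach, as a shift and turn from the pose commanded when the call began, turning the shorter way round; what a row does not reach only later rows make up. The controller multiplies each number of a shift by 200 mm and each number of a turn by pi rad. A row lasts 1/8 s, in which the tool goes at most 62.5 mm and 10.7 degrees, less where a joint would pass 70% of its speed; a pose out of reach is approached as far as the arm can. A call with a number of a shift or a turn outside -1 to 1 is refused whole. A call with a gripper value outside its range is refused whole. The fingers move at their own pace and stop on an object; "grip_force" is the grip in N (left out, the last holds). Time passes only in rows, so rows that repeat a pose let the fingers close. It gives the time, the measured TCP pose, the force, the opening and the grip force at its end, in the units of the state.
- manip.sense(): the state, without advancing time (a new reading comes with each control period).
- manip.snapshot(name): name is "scene" or "top" or "wrist"; returns a dict with "color" (384x512x3 uint8, blue, green, red), "z_map" (384x512 float32, m along the optical axis (not along the pixel's ray), 0 where there is no reading), "fovy" (degrees; the focal length in pixels is half the picture's height over the tangent of half this angle, whatever the lens; pixels are square), "cx", "cy" (the principal point, pixels), "R" (3x3) and "t" (3): a world point X has camera coordinates R X + t; the wrist camera has in their place "mount" (4x4, takes a point from camera to tool coordinates, whose origin is the TCP and whose axes are the flange's). Camera axes: x right, y down, z forward; pixel columns grow to the right and rows downward; lengths in m; the calibration is good to about 2 mm. A picture is of the moment at which its call begins: read the wrist's pose just before it.
- manip.sign_off(): hands the job in; it is judged then, once.
The state is a dict: "t": time; "q": joint angles; "qd": joint speeds; "tau": joint torques, N m; "tcp_pos": TCP position; "tool_rot": TCP orientation; "force": force on the tool from outside, world axes, zero at the start; "ft_torque": the same for the moment, N m; "finger_gap": opening from 0.0 (shut) to 1.0 (fully open); "gripper_force": force on a finger pad.
Only numpy, scipy, OpenCV 4.12 (cv2) and the standard library are available. Lean on these libraries where they do the work, as an engineer would, in place of code of your own. Each camera call takes 0.05 s, during which the arm holds its last target. There are 200 camera calls.

TASK

The gingerbread is decorated, so close up the sprinkle pots: on the wooden stand set the red pot, then the yellow pot on it, then the blue pot, and last the white lid, each one's foot nested fully home in the mouth below so that the tower stands straight. Take one piece at a time and set it down gently rather than dropping it. Leave the paper cup, the star cutter and the spatula where they are.

Things in the scene. Friction and masses are not known exactly. Their poses are not given: they have to be found in the camera images.
- stand: round wooden stand, fixed, 84 mm across, 8 mm thick, with a raised collar in its middle (62 mm outer, 50 mm inner diameter, top 16 mm above the table) that takes a pot's foot. Origin: centre of its underside, on the table, z up
- red_pot: loose upright red plastic open pot, 56 mm outer diameter, 46 mm tall, wall 3 mm, mouth 50 mm, about 70 g; its lowest 6 mm are a tapered foot (36 mm across underneath, 45 mm at the top) that drops into the mouth below, its shoulder resting on the rim; the straight wall to grip is 6 to 46 mm up. Fully home, its underside is 10 mm above the stand's underside. Origin: centre of its underside, z up
- yellow_pot: loose upright yellow plastic open pot, 56 mm outer diameter, 46 mm tall, wall 3 mm, mouth 50 mm, about 70 g; its lowest 6 mm are a tapered foot (36 mm across underneath, 45 mm at the top) that drops into the mouth below, its shoulder resting on the rim; the straight wall to grip is 6 to 46 mm up. Fully home, its underside is 40 mm above the red pot's. Origin: centre of its underside, z up
- blue_pot: loose upright blue plastic open pot, 56 mm outer diameter, 46 mm tall, wall 3 mm, mouth 50 mm, about 70 g; its lowest 6 mm are a tapered foot (36 mm across underneath, 45 mm at the top) that drops into the mouth below, its shoulder resting on the rim; the straight wall to grip is 6 to 46 mm up. Fully home, its underside is 40 mm above the yellow pot's. Origin: centre of its underside, z up
- lid: loose white plastic lid, about 50 g, lying foot down: a disc 56 mm across from 6 to 12 mm above its underside, below it the same 6 mm tapered foot as the pots, on top an upright pale wooden knob 18 mm across, from 12 to 36 mm up. Fully home, its underside is 40 mm above the blue pot's. Origin: centre of its underside, z up
- paper_cup: bystander: dark brown paper espresso cup, open and empty, 64 mm across the rim, 46 mm at the foot, 70 mm tall, loose. Origin: centre of its underside.
- star_cutter: bystander: silvery steel five-pointed star biscuit cutter, 60 mm across its points, 20 mm tall, loose. Origin: its centre, on the table.
- spatula: bystander: black-handled spatula, 240 mm long, lying flat near the far edge beyond the work, roughly crosswise, loose. Its x axis runs along it from handle to blade.
Things that resemble listed ones, but are neither listed nor needed, are in the scene too. Leave any turquoise look-alike of the blue_pot alone. Of the things that look like the red_pot, the smaller one is meant.

How it is judged:
By the outcome, as a careful person would: the job done as asked, in the order asked, and still so for the second after the job is handed in, with the robot touching nothing.
It also fails if it takes over 109 s, if anything falls off the work surface, if the arm or the gripper's body presses on something with over 40 N, if the wrist force passes 120 N, or if a joint passes its speed limit or range.

## Working session

There is one attempt and no reset: what is moved stays moved. The work goes in short steps, Python scripts to look and compute and a tool call to move; the robot and the scene stay as the last step left them, time stands still between calls to the robot, and variables do not carry over. Pictures are saved under pics/ and viewed, at most 14 in all, crops included, and the job is handed in when it is done.

Besides the shell and the picture viewer there is one more tool, called after "Call:" by a JSON object that holds its "method" and its "body". step_arm: Moves the arm, as the interface text tells. Its arguments: {"type":"object","properties":{"moves":{"type":"array","items":{"type":"number"}},"grip_force":{"type":"number"}},"required":["moves"]}

```bash
mkdir -p pics; cat > h.py <<'E'
import numpy as np, cv2, pickle
from station import manip
def snap(n,f):
    s=manip.sense(); d=manip.snapshot(n); d['s']=s
    cv2.imwrite(f'pics/{f}.png',d['color']); pickle.dump(d,open(f'pics/{f}.pkl','wb')); return d
def load(f): return pickle.load(open(f'pics/{f}.pkl','rb'))
def cloud(d):
    "world xyz per pixel (fixed cameras)"
    h,w=d['z_map'].shape; f=h/2/np.tan(np.radians(d['fovy']/2)); v,u=np.mgrid[:h,:w]; z=d['z_map']
    C=np.dstack([(u-d['cx'])/f*z,(v-d['cy'])/f*z,z])
    if 'R' in d: return (C-d['t'])@d['R']
    from scipy.spatial.transform import Rotation as Ro
    M=d['mount']; T=C@M[:3,:3].T+M[:3,3]
    q=d['s']['tool_rot']; return T@Ro.from_quat(q).as_matrix().T+np.array(d['s']['tcp_pos'])
E
python3 - <<'E'
from h import *
for n in('top','scene'):
    d=snap(n,n+'0'); print(n,d['fovy'],d['cx'],d['cy'],np.shape(d['R']))
a=np.hstack([cv2.imread('pics/top0.png'),cv2.imread('pics/scene0.png')])
print(manip.sense())
E
```

```text
top 54.11927377635552 258.30844566827744 192.4782831171193 (3, 3)
scene 44.71042718364228 259.76368252615157 186.28014659734035 (3, 3)
{'t': 0.1, 'q': array([ 1.15150167e+00,  5.28383831e-01,  1.43378662e+00,  1.61495265e-05,
        1.18140216e+00, -1.78498404e-01]), 'qd': array([-0.00061174, -0.00332485, -0.00254452,  0.00099472, -0.00069734,
       -0.00198722]), 'tau': array([ 9.93172785e-05, -4.43303633e+01, -1.78585947e+01, -2.24416344e-04,
        3.84495535e-03,  2.75158686e-05]), 'tcp_pos': array([0.14880428, 0.60650396, 0.30302084]), 'tool_rot': array([ 1.20110451e-01,  9.92760041e-01, -9.43888766e-04, -2.98651865e-04]), 'force': array([ 0.27430042,  0.72731072, -0.24873666]), 'ft_torque': array([-0.0328537 , -0.00829762,  0.04176119]), 'gripper_force': 0.0, 'finger_gap': 1.00349677366747}
```

View pics/top0.png

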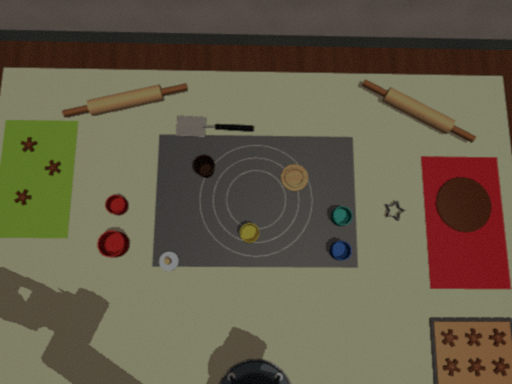

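View pics/scene0.png

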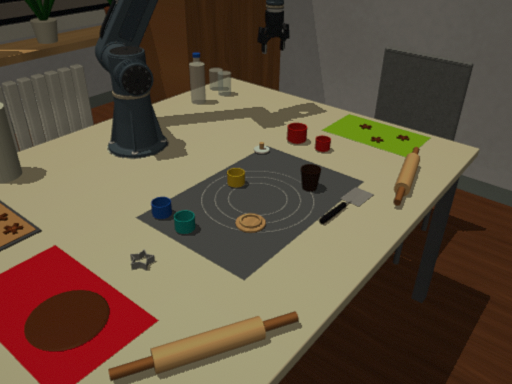

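Top view: the red candidates are at (117,205), the smaller one and so the one meant, and (114,244), the larger. The blue candidates are at (340,250), which is true blue, and (341,216), which is turquoise and stays. The others are yellow (249,232), lid (169,261), stand (294,178), cup (204,166), star (394,210) and spatula (215,127).

```bash
cat > m.py <<'E'
from h import *
def measure(d,only=None):
    P=cloud(d); hsv=cv2.cvtColor(d['color'],cv2.COLOR_BGR2HSV); H,S,V=cv2.split(hsv)
    f=d['z_map'].shape[0]/2/np.tan(np.radians(d['fovy']/2))
    spec={'red':((H<8)|(H>172))&(S>150)&(V>50),'yellow':(H>20)&(H<33)&(S>150)&(V>60),'blue':(H>105)&(H<130)&(S>120)&(V>40),'turq':(H>75)&(H<98)&(S>100)&(V>40)}
    for n,m in spec.items():
        k,L,st,c=cv2.connectedComponentsWithStats(m.astype(np.uint8))
        for i in range(1,k):
            if 60<st[i,4]<1500:
                q=P[L==i]; zt=np.percentile(q[:,2],97); r=q[abs(q[:,2]-zt)<.006]
                (cx,cy),R=cv2.minEnclosingCircle(r[:,:2].astype(np.float32))
                print(n,c[i].round(1),st[i],'ztop %.4f zmin %.4f rim c %.4f %.4f R %.4f n %d'%(zt,q[:,2].min(),cx,cy,R,len(r)))
    return P,hsv
E
python3 - <<'E'
from m import *
d=load('top0'); P,hsv=measure(d)
print(P[200,150],P[300,300])
for n,(u,v),w in(('lid',(169,261),16),('stand',(294,178),20),('cup',(204,166),18),('star',(394,210),15)):
    Q=P[v-w:v+w,u-w:u+w].reshape(-1,3)
    for lo,hi in((.004,.012),(.009,.015),(.013,.02),(.02,.04),(.06,.08)):
        q=Q[(Q[:,2]>lo)&(Q[:,2]<hi)]
        if len(q)>8:
            (x,y),R=cv2.minEnclosingCircle(q[:,:2].astype(np.float32)); print(n,lo,hi,len(q),'%.4f %.4f R%.4f'%(x,y,R),q.mean(0).round(4))
I=d['color']; a=cv2.resize(I[185:270,80:200],None,fx=4,fy=4,interpolation=2); b=cv2.resize(I[185:270,300:370],None,fx=4,fy=4,interpolation=2)
cv2.imwrite('pics/crop.png',np.hstack([a,b]))
E
```

```text
red [116.1 204.4] [106 195  21  20 309] ztop 0.0484 zmin 0.0040 rim c 0.5370 0.4018 R 0.0280 n 61
red [112.8 243.3] [ 98 230  31  27 581] ztop 0.0632 zmin -0.0001 rim c 0.4240 0.4000 R 0.0369 n 115
yellow [248.7 232.2] [240 223  19  20 274] ztop 0.0470 zmin -0.0030 rim c 0.4574 0.0210 R 0.0273 n 42
blue [340.1 250.1] [332 241  19  19 271] ztop 0.0485 zmin 0.0041 rim c 0.4093 -0.2418 R 0.0270 n 55
turq [341.3 215.5] [333 206  19  20 272] ztop 0.0471 zmin -0.0007 rim c 0.5086 -0.2486 R 0.0273 n 60
[ 5.55385345e-01  3.16302108e-01 -3.32044797e-04] [ 2.67405475e-01 -1.28762673e-01  2.20046800e-04]
lid 0.004 0.012 149 0.3863 0.2520 R0.0562 [0.3788 0.2521 0.0091]
lid 0.009 0.015 222 0.3776 0.2503 R0.0280 [0.3765 0.2493 0.0121]
lid 0.013 0.02 95 0.3774 0.2502 R0.0279 [0.3768 0.2498 0.0144]
lid 0.02 0.04 36 0.3771 0.2501 R0.0087 [0.3773 0.2494 0.0353]
stand 0.004 0.012 523 0.6270 -0.1087 R0.0790 [ 0.6259 -0.1143  0.0078]
stand 0.009 0.015 229 0.6246 -0.1058 R0.0505 [ 0.6264 -0.1159  0.011 ]
stand 0.013 0.02 107 0.6267 -0.1098 R0.0361 [ 0.6275 -0.1153  0.0158]
cup 0.004 0.012 173 0.6590 0.1599 R0.0703 [0.6544 0.1544 0.0058]
cup 0.009 0.015 18 0.6474 0.1498 R0.0235 [0.6568 0.1537 0.0119]
cup 0.013 0.02 20 0.6468 0.1510 R0.0244 [0.6526 0.152  0.0164]
cup 0.02 0.04 64 0.6464 0.1509 R0.0266 [0.657  0.1569 0.03  ]
cup 0.06 0.08 101 0.6475 0.1508 R0.0318 [0.6508 0.1528 0.0685]
star 0.004 0.012 76 0.5348 -0.4182 R0.0528 [ 0.5338 -0.4179  0.0065]
star 0.009 0.015 30 0.5264 -0.4131 R0.0290 [ 0.5262 -0.4126  0.0117]
star 0.013 0.02 49 0.5285 -0.4138 R0.0315 [ 0.5286 -0.4112  0.0173]
star 0.02 0.04 31 0.5278 -0.4118 R0.0287 [ 0.5269 -0.4148  0.0216]
```

View pics/crop.png

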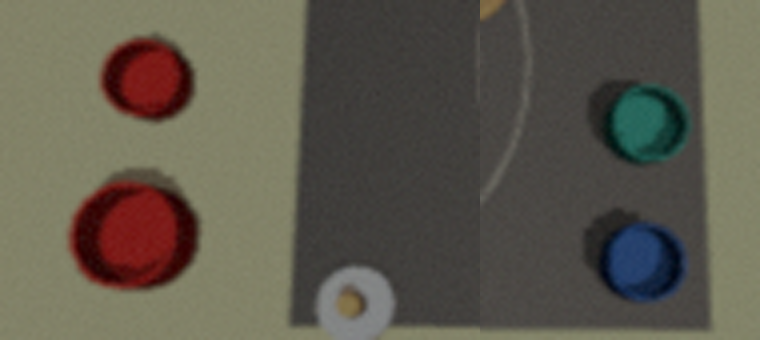

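The crop confirms the choice. The small red pot (rim R 28 mm, 46 mm tall) is at (.537,.402), and the big one has R 37 mm and is 63 mm tall. The true blue pot is at (.409,-.242) and turquoise is at (.509,-.249). I'll refine the stand centre, check the fingertip height, then move.

```bash
python3 - <<'E'
from h import *
d=load('top0'); P=cloud(d)
v,u,w=178,294,24
hsv=cv2.cvtColor(d['color'],cv2.COLOR_BGR2HSV)[v-w:v+w,u-w:u+w]; p=P[v-w:v+w,u-w:u+w]
m=((hsv[...,1]>90)&(hsv[...,2]>70)).astype(np.uint8)
k,L,st,c=cv2.connectedComponentsWithStats(m); i=1+st[1:,4].argmax(); q=p[L==i]
print(st[i],q[:,2].min(),q[:,2].max())
print(cv2.minEnclosingCircle(q[:,:2].astype(np.float32)))
cs,_=cv2.findContours((L==i).astype(np.uint8),0,1); e=cv2.fitEllipse(max(cs,key=len)); print(e)
f=192/np.tan(np.radians(d['fovy']/2)); r=np.array([(e[0][0]+u-w-d['cx'])/f,(e[0][1]+v-w-d['cy'])/f,1])
o=-d['R'].T@d['t']; D=d['R'].T@r; print('ray z=8mm',o+D*((.008-o[2])/D[2]))
d=load('scene0'); P=cloud(d)[15:60,250:300].reshape(-1,3); t=np.array(d['s']['tcp_pos'])
g=P[(np.linalg.norm(P[:,:2]-t[:2],axis=1)<.1)]
for lo in np.arange(.21,.34,.008):
    s=g[(g[:,2]>lo)&(g[:,2]<=lo+.008)]
    if len(s): print('%.3f'%lo,len(s),s[:,:2].min(0).round(3),s[:,:2].max(0).round(3))
E
```

```text
[ 11  10  27  27 586] 0.0012128288017883826 1.1170167845476242
((0.5233899354934692, -0.05903584510087967), 0.16038212180137634)
((23.968460083007812, 23.127229690551758), (26.136898040771484, 26.70531463623047), 122.94957733154297)
ray z=8mm [ 0.62761944 -0.11483973  0.008     ]
0.242 18 [0.127 0.554] [0.173 0.654]
0.250 20 [0.125 0.548] [0.171 0.656]
0.258 25 [0.126 0.549] [0.171 0.658]
0.266 19 [0.129 0.55 ] [0.175 0.66 ]
0.274 19 [0.128 0.548] [0.171 0.657]
0.282 31 [0.127 0.533] [0.177 0.671]
0.290 40 [0.12  0.528] [0.18  0.675]
0.298 54 [0.12  0.531] [0.179 0.682]
0.306 64 [0.122 0.529] [0.181 0.672]
0.314 55 [0.125 0.53 ] [0.18  0.677]
0.322 52 [0.122 0.53 ] [0.18  0.664]
0.330 72 [0.122 0.53 ] [0.182 0.674]
0.338 71 [0.123 0.534] [0.181 0.668]
```

Call:
{"method": "step_arm", "body": {"moves": [1,0.25,-0.125,0,0.02,1,0.5,-0.25,0,0.04,1,0.75,-0.375,0,0.06,1,1,-0.5,0,0.077]}}

```text
t: 0.6
tcp_pos: [0.3502, 0.5059, 0.3035]
tool_rot: [-0.002, 1.0, -0.0, -0.0]
force: [-0.0, 0.2, -0.0]
finger_gap: 1.0
gripper_force: 0.0
```

Call:
{"method": "step_arm", "body": {"moves": [1,0.24,-0.13,-0.1,0,1,0.48,-0.26,-0.25,0,1,0.72,-0.4,-0.4,0,1,0.934,-0.52,-0.55,0,1,0.934,-0.52,-0.75,0,1,0.934,-0.52,-0.95,0,1,0.934,-0.52,-1,0]}}

```text
t: 1.48
tcp_pos: [0.534, 0.4017, 0.1004]
tool_rot: [-0.0, 1.0, -0.002, -0.003]
force: [-0.2, -0.2, 0.0]
finger_gap: 1.003
gripper_force: 0.0
```

```bash
python3 - <<'E'
from h import *
d=snap('wrist','w1'); print(d['mount'].round(3))
P=cloud(d); q=P[(P[...,2]>.035)&(P[...,2]<.055)]; print(q.min(0),q.max(0),len(q))
E
```

```text
[[-0.    -0.953 -0.304  0.078]
 [ 1.    -0.001  0.001 -0.002]
 [-0.001 -0.304  0.953 -0.069]
 [ 0.     0.     0.     1.   ]]
[0.41834823 0.34348542 0.03500543] [0.56304962 0.45633702 0.05499972] 7132
```

View pics/w1.png

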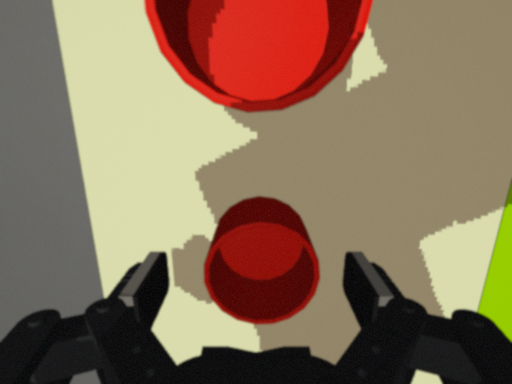

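The small red pot (262,260) sits midway between the fingers at (150,290) and (365,290), and the big one is clear ahead at the top. I'll descend and grip.

Call:
{"method": "step_arm", "body": {"moves": [1,0,0,-0.06,0,1,0,0,-0.128,0,0.5,0,0,-0.128,0,0.5,0,0,-0.128,0,0.5,0,0,-0.128,0,0.5,0,0,-0.128,0,0.5,0,0,-0.128,0], "grip_force": 30}}

```text
t: 2.4
tcp_pos: [0.5361, 0.4032, 0.0789]
tool_rot: [-0.001, 1.0, 0.0, 0.0]
force: [-0.4, 0.5, 3.4]
finger_gap: 0.641
gripper_force: 32.1
```

Call:
{"method": "step_arm", "body": {"moves": [0.5,0,0,0.1,0,0.5,0,0,0.3,0,0.5,0,0,0.5,0,0.5,0,0,0.6,0,0.5,0,0,0.6,0]}}

```text
t: 3.02
tcp_pos: [0.5365, 0.4033, 0.2004]
tool_rot: [-0.001, 1.0, 0.001, 0.002]
force: [0.2, -0.3, -0.6]
finger_gap: 0.652
gripper_force: 32.1
```

```bash
cat > held.py <<'E'
from m import *
import sys
d=snap('wrist',sys.argv[1]); s=d['s']; P=cloud(d); t=np.array(s['tcp_pos'])
hsv=cv2.cvtColor(d['color'],cv2.COLOR_BGR2HSV); c=(hsv[...,1]>120)&(hsv[...,2]>40)
m=c&(np.linalg.norm(P[...,:2]-t[:2],axis=2)<.034)&(P[...,2]>t[2]-.08)
q=P[m]; zt=np.percentile(q[:,2],98); r=q[q[:,2]>zt-.003]
print('tcp',t.round(4),'rim z',zt.round(4),'n',len(r),'circle',cv2.minEnclosingCircle(r[:,:2].astype(np.float32)),'tcp z - underside',t[2]-zt+.046)
print(s['tool_rot'].round(4),s['finger_gap'],s['force'])
# rim tilt
A=np.c_[r[:,:2]-t[:2],np.ones(len(r))]; print('slope',np.linalg.lstsq(A,r[:,2],rcond=None)[0])
E
python3 held.py w2
```

```text
tcp [0.5365 0.4033 0.2004] rim z 0.1675 n 3096 circle ((0.5355096459388733, 0.40185901522636414), 0.02870146371424198) tcp z - underside 0.07893336565068955
[-6.0e-04  1.0e+00  9.0e-04  1.8e-03] 0.6515599518641901 [ 0.20859767 -0.28102513 -0.55813932]
slope [-0.0209716   0.00249852  0.16728519]
```

Call:
{"method": "step_arm", "body": {"moves": [0.5,0.04,-0.2,0,0,0.5,0.08,-0.45,0,0,0.5,0.12,-0.7,0,0,0.5,0.16,-1,0,0]}}

```text
t: 3.58
tcp_pos: [0.5668, 0.2017, 0.1961]
tool_rot: [-0.001, 1.0, -0.0, -0.002]
force: [0.9, -0.0, 0.3]
finger_gap: 0.647
gripper_force: 32.1
```

Call:
{"method": "step_arm", "body": {"moves": [0.5,0.04,-0.25,0,0,0.5,0.08,-0.5,0,0,0.5,0.12,-0.75,0,0,0.5,0.16,-1,0,0]}}

```text
t: 4.08
tcp_pos: [0.5987, 0.0014, 0.1961]
tool_rot: [-0.0, 1.0, 0.0, -0.002]
force: [0.7, 0.7, -0.5]
finger_gap: 0.649
gripper_force: 32.1
```

Call:
{"method": "step_arm", "body": {"moves": [0.5,0.04,-0.2,0,0,0.5,0.08,-0.4,0,0,0.5,0.139,-0.584,0,0,0.5,0.139,-0.584,-0.2,0,0.5,0.139,-0.584,-0.35,0,0.5,0.139,-0.584,-0.35,0]}}

```text
t: 4.82
tcp_pos: [0.6246, -0.113, 0.1238]
tool_rot: [-0.0, 1.0, 0.002, -0.005]
force: [0.4, 0.5, -1.0]
finger_gap: 0.646
gripper_force: 32.2
```

```bash
python3 held.py w3; python3 - <<'E'
from m import *
measure(snap('top','top1'))
E
```

```text
tcp [ 0.6246 -0.113   0.1238] rim z 0.091 n 3114 circle ((0.6230791807174683, -0.11453264951705933), 0.028744423761963844) tcp z - underside 0.07879664083569617
[-3.0e-04  1.0e+00  1.8e-03 -4.9e-03] 0.6464936422180501 [ 0.44698095  0.52262675 -0.95915553]
slope [-0.02937032  0.00197941  0.09074721]
red [112.8 243.5] [ 98 231  31  26 635] ztop 0.0631 zmin 0.0091 rim c 0.4239 0.4011 R 0.0368 n 112
```

View pics/w3.png

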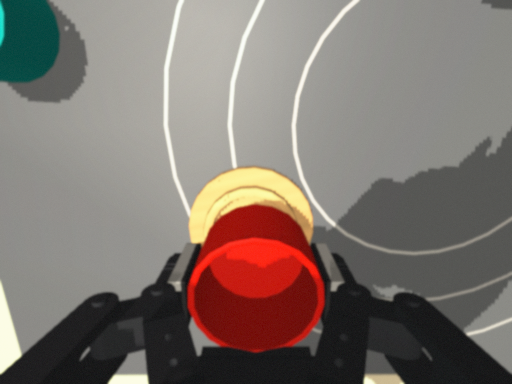

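The red pot is held over the stand, which shows around (250,220). I'll check the stand's centre in this same wrist view.

```bash
cat > st.py <<'E'
from h import *
from scipy.optimize import least_squares
d=load('w3'); P=cloud(d); hsv=cv2.cvtColor(d['color'],cv2.COLOR_BGR2HSV)
m=((hsv[...,0]>8)&(hsv[...,0]<30)&(hsv[...,1]>60)&(hsv[...,2]>90)&(P[...,2]<.03)).astype(np.uint8); m[:150]=0;m[240:]=0
ys=[];pts=[]
for u in range(205,300,3):
    v=np.where(m[:,u])[0]
    if len(v): pts.append(P[v[0]+1,u])
pts=np.array(pts); print(pts[::6].round(4))
r=least_squares(lambda c:np.hypot(pts[:,0]-c[0],pts[:,1]-c[1])-.042,[.625,-.115],loss='soft_l1',f_scale=.001); print(r.x,np.abs(r.fun).max())
E
python3 st.py
```

```text
[[ 0.5978 -0.1466  0.0069]
 [ 0.5894 -0.1348  0.0064]
 [ 0.5861 -0.1233  0.0065]
 [ 0.5861 -0.112   0.0068]
 [ 0.5893 -0.1005  0.0066]
 [ 0.5972 -0.0888  0.0068]]
[ 0.62754019 -0.11738769] 0.0004408656419720991
```

Call:
{"method": "step_arm", "body": {"moves": [0.5,0,-0.01,-0.05,0,0.5,0,-0.01,-0.1,0,0.5,0,-0.01,-0.1,0,0.5,0,-0.01,-0.1,0]}}

```text
t: 5.42
tcp_pos: [0.6277, -0.1158, 0.1085]
tool_rot: [-0.001, 1.0, -0.0, 0.0]
force: [-0.8, 0.0, 0.1]
finger_gap: 0.649
gripper_force: 32.2
```

```bash
python3 held.py w4; sed -i "s/load('w3')/load('w4')/" st.py; python3 st.py
```

```text
tcp [ 0.6277 -0.1158  0.1085] rim z 0.0756 n 3133 circle ((0.626550555229187, -0.1175631582736969), 0.028718726709485054) tcp z - underside 0.07891934794923014
[-6.e-04  1.e+00 -1.e-04  2.e-04] 0.6488167677731383 [-0.75590745  0.02901664  0.1337986 ]
slope [-0.02357831 -0.00013115  0.07543436]
[[ 0.5981 -0.1474  0.0055]
 [ 0.5897 -0.1365  0.0051]
 [ 0.5862 -0.1259  0.005 ]
 [ 0.5849 -0.1154  0.0052]
 [ 0.5868 -0.1049  0.0046]
 [ 0.5919 -0.0943  0.0058]]
[ 0.62730755 -0.11729909] 0.00042214085189142686
```

Call:
{"method": "step_arm", "body": {"moves": [0.5,0.003,0,-0.04,0,0.5,0.003,0,-0.07,0,0.5,0.003,0,-0.09,0,0.5,0.003,0,-0.098,0,0.5,0.003,0,-0.098,0,0.5,0.003,0,-0.098,0]}}

```text
t: 6.22
tcp_pos: [0.6279, -0.1157, 0.0889]
tool_rot: [-0.001, 1.0, 0.0, -0.0]
force: [-2.1, 1.0, 2.9]
finger_gap: 0.647
gripper_force: 32.4
```

Call:
{"method": "step_arm", "body": {"moves": [0.5,0,0,-0.006,0,0.5,0,0,-0.006,0,0.5,0,0,-0.006,0]}}

```text
t: 6.6
tcp_pos: [0.6279, -0.1157, 0.0888]
tool_rot: [-0.001, 1.0, 0.0, -0.0]
force: [-3.4, 1.3, 9.3]
finger_gap: 0.649
gripper_force: 33.0
```

Call:
{"method": "step_arm", "body": {"moves": [0.75,0,0,0.002,0,1,0,0,0.002,0,1,0,0,0.002,0,1,0,0,0.15,0,1,0,0,0.4,0,1,-0.1,0.08,0.6,0,1,-0.3,0.25,0.6,0,1,-0.5,0.4,0.6,0,1,-0.7,0.55,0.6,0,1,-0.85,0.685,0.4,0,1,-0.85,0.685,0.2,0,1,-0.85,0.685,0.12,0]}}

```text
t: 8.1
tcp_pos: [0.4573, 0.0217, 0.1099]
tool_rot: [-0.001, 1.0, 0.0, -0.001]
force: [-1.0, -0.2, -0.2]
finger_gap: 0.998
gripper_force: 0.0
```

```bash
python3 - <<'E'
from m import *
d=snap('top','top2'); measure(d)
d=snap('wrist','w5'); print(d['s']['tcp_pos']); measure(d)
E
```

```text
red [295.3 174.2] [286 165  20  20 301] ztop 0.0575 zmin 0.0077 rim c 0.6275 -0.1153 R 0.0278 n 57
blue [340.2 250.1] [331 241  20  19 296] ztop 0.0477 zmin 0.0051 rim c 0.4092 -0.2418 R 0.0268 n 52
turq [341.4 215.6] [332 206  20  20 300] ztop 0.0483 zmin 0.0006 rim c 0.5081 -0.2484 R 0.0275 n 58
[0.45718461 0.02151282 0.10886832]
```

View pics/top2.png

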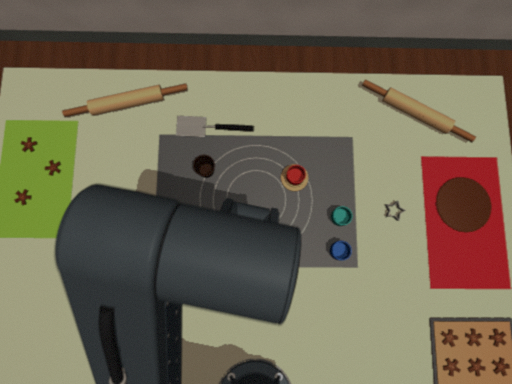

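The red pot stands on the stand at (295,174). Its top reads 57.5 mm against 56 expected, with the usual +1.5 mm bias, so it is home. Next I'll check yellow in the wrist view.

```bash
python3 - <<'E'
from h import *
d=load('w5'); P=cloud(d); H,S,V=cv2.split(cv2.cvtColor(d['color'],cv2.COLOR_BGR2HSV))
q=P[(H>18)&(H<35)&(S>150)&(V>60)&(P[...,2]>.035)&(P[...,2]<.06)]; print(len(q),cv2.minEnclosingCircle(q[:,:2].astype(np.float32)),q[:,2].max())
E
```

```text
3541 ((0.4562445878982544, 0.017016654834151268), 0.02844919264316559) 0.047408232874825325
```

Call:
{"method": "step_arm", "body": {"moves": [1,0,-0.014,-0.08,0,1,0,-0.014,-0.16,0,0.5,0,-0.014,-0.16,0,0.5,0,-0.014,-0.16,0,0.5,0,-0.014,-0.16,0,0.5,0,-0.014,-0.16,0,0.5,0,-0.014,0,0,0.5,0,-0.014,0.25,0,0.5,0,-0.014,0.5,0,0.5,0,-0.014,0.5,0]}}

```text
t: 9.45
tcp_pos: [0.46, 0.0181, 0.2149]
tool_rot: [-0.001, 1.0, -0.001, 0.004]
force: [-0.3, 0.2, -0.7]
finger_gap: 0.644
gripper_force: 32.4
```

```bash
python3 held.py w6
```

```text
tcp [0.46   0.0181 0.2149] rim z 0.1805 n 3306 circle ((0.4562005400657654, 0.01566906087100506), 0.030121294781565666) tcp z - underside 0.08040582870808159
[-7.0e-04  1.0e+00 -9.0e-04  4.3e-03] 0.6440458927840736 [-0.30449514  0.1542644  -0.73992548]
slope [-0.01791463 -0.03248033  0.17986889]
```

Call:
{"method": "step_arm", "body": {"moves": [0.5,0.15,-0.12,0,0,0.5,0.35,-0.28,0,0,0.5,0.55,-0.43,0,0,0.5,0.75,-0.58,0,0,0.5,0.855,-0.672,0,0,0.5,0.855,-0.672,-0.15,0,0.5,0.855,-0.672,-0.3,0,0.5,0.855,-0.672,-0.3,0,0.5,0.855,-0.672,-0.3,0]}}

```text
t: 10.62
tcp_pos: [0.6291, -0.116, 0.1509]
tool_rot: [-0.001, 1.0, 0.0, -0.001]
force: [-0.1, -0.1, -0.3]
finger_gap: 0.644
gripper_force: 32.3
```

```bash
python3 held.py w7; python3 - <<'E'
from h import *
d=load('w7'); P=cloud(d); H,S,V=cv2.split(cv2.cvtColor(d['color'],cv2.COLOR_BGR2HSV))
m=((H<8)|(H>172))&(S>150)&(V>50)&(P[...,2]>.045)&(P[...,2]<.065); q=P[m]; print(len(q),q.min(0),q.max(0))
E
```

```text
tcp [ 0.6291 -0.116   0.1509] rim z 0.1165 n 3236 circle ((0.6266511678695679, -0.1177598312497139), 0.028737979009747505) tcp z - underside 0.08047051860579821
[-6.e-04  1.e+00  2.e-04 -5.e-04] 0.6437553908267867 [-0.05140301 -0.05246921 -0.2746375 ]
slope [-0.00725044  0.00136097  0.11558241]
802 [ 0.59849262 -0.14251032  0.04503958] [ 0.61840848 -0.09117068  0.05709037]
```

View pics/w7.png

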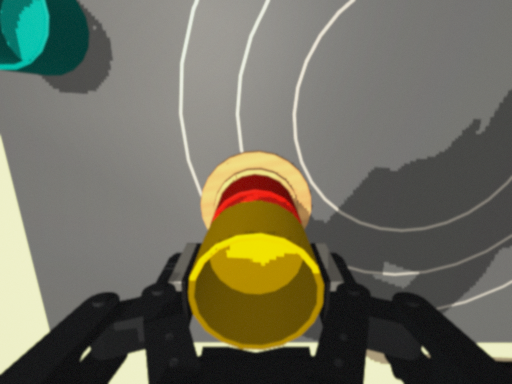

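The yellow pot (256,290) is directly above red's rim (258,190), and both centre at about (.627,-.1175). Lowering it now.

Call:
{"method": "step_arm", "body": {"moves": [0.5,0,0,-0.04,0,0.5,0,0,-0.07,0,0.5,0,0,-0.09,0,0.5,0,0,-0.1,0,0.5,0,0,-0.1,0,0.5,0,0,-0.106,0,0.5,0,0,-0.106,0]}}

```text
t: 11.55
tcp_pos: [0.6293, -0.1161, 0.1304]
tool_rot: [-0.001, 1.0, -0.0, 0.0]
force: [-0.2, -0.4, 0.1]
finger_gap: 0.645
gripper_force: 32.4
```

Call:
{"method": "step_arm", "body": {"moves": [0.5,0,0,-0.006,0,0.5,0,0,-0.006,0,0.5,0,0,-0.012,0,0.5,0,0,-0.012,0,0.5,0,0,-0.012,0]}}

```text
t: 12.18
tcp_pos: [0.6294, -0.1161, 0.1303]
tool_rot: [-0.001, 1.0, -0.0, 0.0]
force: [-3.0, 1.4, 12.1]
finger_gap: 0.64
gripper_force: 33.3
```

Call:
{"method": "step_arm", "body": {"moves": [0.75,0,0,0.008,0,1,0,0,0.008,0,1,0,0,0.008,0,1,0,0,0.15,0,1,0,0,0.35,0,1,-0.1,-0.06,0.5,0,1,-0.3,-0.18,0.5,0,1,-0.5,-0.3,0.5,0,1,-0.7,-0.42,0.5,0,1,-0.95,-0.57,0.5,0]}}

```text
t: 13.42
tcp_pos: [0.4385, -0.2307, 0.2279]
tool_rot: [-0.001, 1.0, -0.0, 0.0]
force: [0.7, -1.0, 0.8]
finger_gap: 0.998
gripper_force: 0.0
```

Call:
{"method": "step_arm", "body": {"moves": [1,-0.15,-0.065,-0.1,0,1,-0.15,-0.065,-0.3,0,1,-0.15,-0.065,-0.5,0,1,-0.15,-0.065,-0.57,0,1,-0.15,-0.065,-0.57,0]}}

```text
t: 14.05
tcp_pos: [0.4091, -0.2428, 0.1133]
tool_rot: [-0.001, 1.0, 0.001, -0.001]
force: [-0.3, 1.2, 0.2]
finger_gap: 1.001
gripper_force: 0.0
```

```bash
python3 - <<'E'
from m import *
measure(snap('top','top3'))
d=snap('wrist','w8'); print(d['s']['tcp_pos'])
P=cloud(d); H,S,V=cv2.split(cv2.cvtColor(d['color'],cv2.COLOR_BGR2HSV))
q=P[(H>103)&(H<130)&(S>120)&(V>40)&(P[...,2]>.035)&(P[...,2]<.06)]; print(len(q),cv2.minEnclosingCircle(q[:,:2].astype(np.float32)),q[:,2].max())
E
```

```text
red [112.8 243.5] [ 98 230  31  27 647] ztop 0.0627 zmin 0.0073 rim c 0.4238 0.4008 R 0.0369 n 109
yellow [297.  171.4] [288 162  20  20 300] ztop 0.0981 zmin 0.0081 rim c 0.6272 -0.1151 R 0.0273 n 51
[ 0.40954224 -0.24317748  0.11412844]
3316 ((0.4079238772392273, -0.24505019187927246), 0.02823791652917862) 0.047154570353544534
```

Call:
{"method": "step_arm", "body": {"moves": [1,0,0,-0.09,0,1,0,0,-0.175,0,0.5,0,0,-0.175,0,0.5,0,0,-0.175,0,0.5,0,0,-0.175,0,0.5,0,0,-0.175,0,0.5,0,0,-0.05,0,0.5,0,0,0.2,0,0.5,0,0,0.45,0,0.5,0,0,0.65,0,0.5,0,0,0.65,0]}}

```text
t: 15.52
tcp_pos: [0.4104, -0.244, 0.2472]
tool_rot: [-0.001, 1.0, -0.003, 0.003]
force: [-0.2, -0.0, -1.4]
finger_gap: 0.638
gripper_force: 32.2
```

```bash
python3 held.py w9
```

```text
tcp [ 0.4104 -0.244   0.2472] rim z 0.2131 n 3193 circle ((0.40688496828079224, -0.24449802935123444), 0.03033844381570816) tcp z - underside 0.08013439643176885
[-7.0e-04  1.0e+00 -2.9e-03  3.0e-03] 0.6378899307328872 [-0.21332222 -0.02698183 -1.42367491]
slope [-0.03690418  0.04402848  0.21317234]
```

Call:
{"method": "step_arm", "body": {"moves": [0.5,0.15,0.09,0,0,0.5,0.35,0.21,0,0,0.5,0.55,0.33,0,0,0.5,0.75,0.45,0,0,0.5,0.95,0.56,0,0]}}

```text
t: 16.2
tcp_pos: [0.5994, -0.1296, 0.2415]
tool_rot: [-0.001, 1.0, 0.001, -0.002]
force: [0.6, -0.5, -1.5]
finger_gap: 0.635
gripper_force: 32.1
```

Call:
{"method": "step_arm", "body": {"moves": [0.5,0.146,0.078,0,0,0.5,0.146,0.078,0,0,0.5,0.146,0.078,-0.15,0,0.5,0.146,0.078,-0.27,0,0.5,0.146,0.078,-0.27,0,0.5,0.146,0.078,-0.27,0]}}

```text
t: 16.95
tcp_pos: [0.628, -0.1159, 0.1899]
tool_rot: [-0.0, 1.0, 0.0, -0.0]
force: [-0.3, 0.5, -0.1]
finger_gap: 0.633
gripper_force: 32.1
```

```bash
python3 held.py w10; python3 - <<'E'
from h import *
d=load('w10'); P=cloud(d); H,S,V=cv2.split(cv2.cvtColor(d['color'],cv2.COLOR_BGR2HSV))
m=(H>18)&(H<35)&(S>150)&(V>50)&(P[...,2]>.085)&(P[...,2]<.105); q=P[m]; print(len(q),q.min(0),q.max(0))
E
```

```text
tcp [ 0.628  -0.1159  0.1899] rim z 0.1557 n 3103 circle ((0.6265400648117065, -0.11769331246614456), 0.028642874211072922) tcp z - underside 0.08018839449711239
[-2.e-04  1.e+00  0.e+00 -3.e-04] 0.6334954486011763 [-0.28307632  0.52938598 -0.08515439]
slope [-0.01789408  0.00218158  0.1552421 ]
831 [ 0.59905856 -0.14349983  0.08500021] [ 0.61788727 -0.09255625  0.09743126]
```

View pics/w10.png

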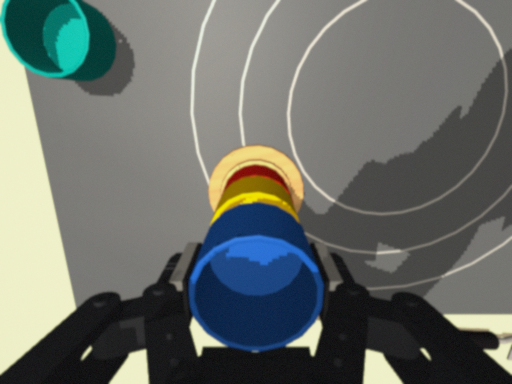

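The blue pot is centred over the yellow rim, which shows at (256,195). Lowering it now.

Call:
{"method": "step_arm", "body": {"moves": [0.5,0,0,-0.04,0,0.5,0,0,-0.07,0,0.5,0,0,-0.09,0,0.5,0,0,-0.1,0,0.5,0,0,-0.106,0,0.5,0,0,-0.106,0,0.5,0,0,-0.106,0]}}

```text
t: 17.88
tcp_pos: [0.6283, -0.1153, 0.1702]
tool_rot: [-0.001, 1.0, -0.0, 0.0]
force: [-2.5, 0.5, 7.3]
finger_gap: 0.635
gripper_force: 32.9
```

Call:
{"method": "step_arm", "body": {"moves": [0.5,0,0,-0.006,0,0.5,0,0,-0.006,0,0.5,0,0,-0.006,0]}}

```text
t: 18.25
tcp_pos: [0.6284, -0.1153, 0.1701]
tool_rot: [-0.001, 1.0, -0.0, 0.0]
force: [-4.0, 0.7, 12.9]
finger_gap: 0.635
gripper_force: 33.4
```

Call:
{"method": "step_arm", "body": {"moves": [0.75,0,0,0.008,0,1,0,0,0.008,0,1,0,0,0.008,0,1,0,0,0.15,0,1,0,0,0.35,0,1,-0.1,0.14,0.45,0,1,-0.27,0.4,0.45,0,1,-0.45,0.65,0.45,0,1,-0.65,0.95,0.45,0]}}

```text
t: 19.38
tcp_pos: [0.5026, 0.0677, 0.2574]
tool_rot: [-0.0, 1.0, 0.0, 0.0]
force: [0.3, 0.2, -0.1]
finger_gap: 1.004
gripper_force: 0.0
```

Call:
{"method": "step_arm", "body": {"moves": [1,-0.15,0.22,0,0,1,-0.3,0.44,0,0,1,-0.45,0.66,0,0,1,-0.605,0.876,-0.1,0,1,-0.605,0.876,-0.3,0,1,-0.605,0.876,-0.55,0,1,-0.605,0.876,-0.55,0,1,-0.605,0.876,-0.55,0]}}

```text
t: 20.38
tcp_pos: [0.3833, 0.2418, 0.1483]
tool_rot: [-0.0, 1.0, 0.0, 0.0]
force: [-0.4, 0.4, 1.2]
finger_gap: 1.0
gripper_force: 0.0
```

```bash
python3 - <<'E'
from m import *
measure(snap('top','top4'))
d=snap('wrist','w11'); t=d['s']['tcp_pos']; print(t)
P=cloud(d); D=np.linalg.norm(P[...,:2]-np.array([.3773,.25]),axis=2)
for lo,hi,r in((.031,.042,.03),(.007,.0165,.045)):
    q=P[(D<r)&(P[...,2]>lo)&(P[...,2]<hi)]; print(len(q),cv2.minEnclosingCircle(q[:,:2].astype(np.float32)),q[:,2].max())
E
```

```text
red [112.  238.1] [ 98 231  27  17 248] ztop 0.0657 zmin 0.0074 rim c 0.4263 0.4017 R 0.0362 n 42
blue [298.8 168. ] [289 158  21  21 319] ztop 0.1385 zmin 0.0006 rim c 0.6266 -0.1149 R 0.0274 n 63
turq [341.3 215.6] [333 206  19  20 283] ztop 0.0481 zmin 0.0003 rim c 0.5084 -0.2480 R 0.0274 n 59
[0.38380952 0.24193843 0.14905909]
561 ((0.37517091631889343, 0.2487587034702301), 0.008932404220104218) 0.03720509238401891
3675 ((0.3753926753997803, 0.24891768395900726), 0.027963565662503242) 0.016397244649224874
```

View pics/w11.png

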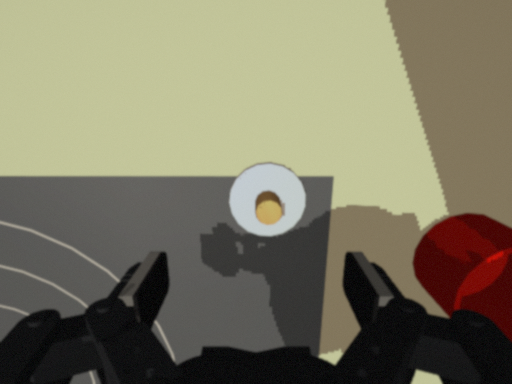

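The lid's knob is at (268,208), its disc is centred at (267,200), and the big red pot is well to the right. I'll correct sideways, then descend onto the knob.

Call:
{"method": "step_arm", "body": {"moves": [1,-0.038,0.043,0,0,1,-0.038,0.043,-0.1,0,1,-0.038,0.043,-0.2,0,1,-0.038,0.043,-0.28,0,1,-0.038,0.043,-0.305,0,1,-0.038,0.043,-0.305,0,1,-0.038,0.043,-0.305,0]}}

```text
t: 21.35
tcp_pos: [0.3754, 0.2506, 0.0873]
tool_rot: [-0.001, 1.0, 0.0, 0.001]
force: [0.5, 0.6, 0.3]
finger_gap: 0.998
gripper_force: 0.0
```

Call:
{"method": "step_arm", "body": {"moves": [0.5,0,0,0,0,0.1,0,0,0,0,0.1,0,0,0,0,0.1,0,0,0,0,0.1,0,0,0,0,0.1,0,0,0,0,0.1,0,0,0,0,0.1,0,0,0,0]}}

```text
t: 22.35
tcp_pos: [0.3752, 0.2504, 0.0866]
tool_rot: [-0.001, 1.0, 0.0, 0.0]
force: [0.1, -0.8, 5.3]
finger_gap: 0.201
gripper_force: 29.3
```

Call:
{"method": "step_arm", "body": {"moves": [0.1,0,0,0.05,0,0.1,0,0,0.2,0,0.1,0,0,0.4,0,0.1,0,0,0.6,0,0.1,0,0,0.8,0,0.1,0,0,0.93,0,0.1,0,0,0.93,0,0.1,0,0,0.93,0]}}

```text
t: 23.35
tcp_pos: [0.3744, 0.2501, 0.2719]
tool_rot: [-0.001, 1.0, -0.0, -0.001]
force: [0.0, 0.5, -0.8]
finger_gap: 0.19
gripper_force: 29.3
```

```bash
cat > lid.py <<'E'
from h import *
import sys
d=snap('wrist',sys.argv[1]); s=d['s']; t=np.array(s['tcp_pos']); P=cloud(d)
H,S,V=cv2.split(cv2.cvtColor(d['color'],cv2.COLOR_BGR2HSV))
D=np.linalg.norm(P[...,:2]-t[:2],axis=2)
m=(D<.034)&(abs(P[...,2]-(t[2]-.075))<.012)&(V>110)&(S<80); q=P[m]
if len(q):
    print(t.round(4),s['tool_rot'].round(4),s['finger_gap'],len(q),cv2.minEnclosingCircle(q[:,:2].astype(np.float32)),'z off',t[2]-np.median(q[:,2]))
    A=np.c_[q[:,:2]-t[:2],np.ones(len(q))]; print('slope',np.linalg.lstsq(A,q[:,2],rcond=None)[0])
E
python3 lid.py w12
```

```text
[0.3744 0.2501 0.2719] [-5.e-04  1.e+00 -3.e-04 -8.e-04] 0.1897456818495181 3531 ((0.37479162216186523, 0.24836042523384094), 0.0283725056797266) z off 0.0753075837644766
slope [0.00717388 0.00230733 0.19666046]
```

View pics/w12.png

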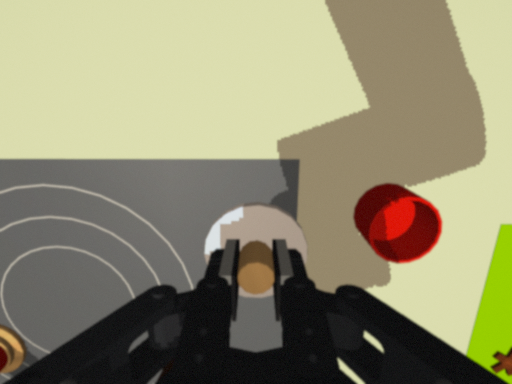

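The lid hangs level from its knob at (256,268). I'll carry it to the tower.

Call:
{"method": "step_arm", "body": {"moves": [0.1,0.1,-0.13,0,0,0.1,0.24,-0.35,0,0,0.1,0.38,-0.55,0,0,0.1,0.52,-0.75,0,0,0.1,0.63,-0.915,0,0,0.1,0.63,-0.915,0,0]}}

```text
t: 24.15
tcp_pos: [0.5026, 0.065, 0.2709]
tool_rot: [0.001, 1.0, -0.0, -0.001]
force: [-0.8, 0.3, -0.4]
finger_gap: 0.194
gripper_force: 29.4
```

Call:
{"method": "step_arm", "body": {"moves": [0.1,0.14,-0.2,0,0,0.1,0.28,-0.4,0,0,0.1,0.42,-0.6,0,0,0.1,0.55,-0.8,0,0,0.1,0.629,-0.915,0,0,0.1,0.629,-0.915,0,0,0.1,0.629,-0.915,-0.15,0,0.1,0.629,-0.915,-0.15,0,0.1,0.629,-0.915,-0.15,0]}}

```text
t: 25.28
tcp_pos: [0.6265, -0.1144, 0.2426]
tool_rot: [-0.001, 1.0, 0.0, -0.0]
force: [-0.3, 0.0, -0.5]
finger_gap: 0.198
gripper_force: 29.4
```

```bash
python3 lid.py w13; python3 - <<'E'
from h import *
d=load('w13'); P=cloud(d); H,S,V=cv2.split(cv2.cvtColor(d['color'],cv2.COLOR_BGR2HSV))
m=(H>103)&(H<130)&(S>120)&(V>40)&(P[...,2]>.11)&(P[...,2]<.145); q=P[m]; print(len(q),q.min(0) if len(q) else 0,q.max(0) if len(q) else 0)
E
```

```text
[ 0.6265 -0.1144  0.2426] [-1.1e-03  1.0e+00  3.0e-04 -5.0e-04] 0.1983662933566156 3698 ((0.6266765594482422, -0.11595246195793152), 0.028363196179270744) z off 0.07532412332353539
slope [ 0.01862091 -0.00017974  0.16758769]
1098 [ 0.59838271 -0.14343568  0.11000033] [ 0.62440568 -0.09091739  0.1368148 ]
```

View pics/w13.png

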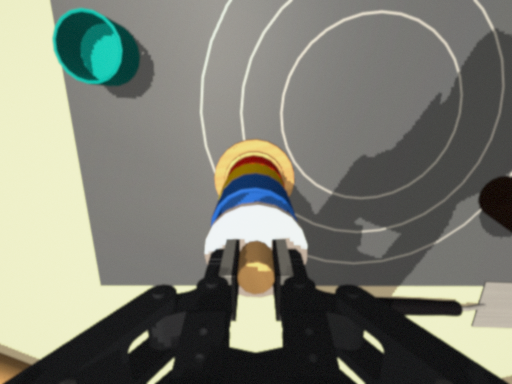

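The lid (256,240) is over the blue mouth, about 1 mm off. I'll correct that and lower it.

Call:
{"method": "step_arm", "body": {"moves": [0.1,0,-0.006,-0.04,0,0.1,0,-0.006,-0.07,0,0.1,0,-0.006,-0.095,0,0.1,0,-0.006,-0.115,0,0.1,0,-0.006,-0.125,0,0.1,0,-0.006,-0.125,0,0.1,0,-0.006,-0.125,0]}}

```text
t: 26.2
tcp_pos: [0.6271, -0.1169, 0.2177]
tool_rot: [-0.001, 1.0, -0.0, 0.0]
force: [-1.0, 0.1, -0.1]
finger_gap: 0.199
gripper_force: 29.4
```

Call:
{"method": "step_arm", "body": {"moves": [0.1,0,0,-0.005,0,0.1,0,0,-0.01,0,0.1,0,0,-0.01,0,0.1,0,0,-0.01,0]}}

```text
t: 26.7
tcp_pos: [0.6272, -0.1169, 0.2166]
tool_rot: [-0.001, 1.0, -0.0, 0.001]
force: [-1.2, 0.5, 5.3]
finger_gap: 0.195
gripper_force: 29.9
```

Call:
{"method": "step_arm", "body": {"moves": [0.1,0,0,-0.006,0,0.1,0,0,-0.006,0,0.1,0,0,-0.006,0]}}

```text
t: 27.08
tcp_pos: [0.6275, -0.117, 0.2166]
tool_rot: [-0.001, 1.0, -0.0, 0.001]
force: [-3.6, 0.8, 10.7]
finger_gap: 0.193
gripper_force: 30.4
```

Call:
{"method": "step_arm", "body": {"moves": [0.3,0,0,0.008,0,0.7,0,0,0.008,0,1,0,0,0.008,0,1,0,0,0.008,0,1,0,0,0.1,0,1,0,0,0.3,0,1,0,0,0.5,0,1,-0.2,0,0.5,0,1,-0.5,0,0.5,0,1,-0.8,0.2,0.5,0,1,-0.8,0.5,0.5,0,1,-0.8,0.5,0.5,0]}}

```text
t: 28.58
tcp_pos: [0.4653, -0.0139, 0.3157]
tool_rot: [-0.003, 1.0, 0.0, 0.0]
force: [1.1, -0.5, 0.5]
finger_gap: 0.998
gripper_force: 0.0
```

```bash
python3 - <<'E'
from m import *
d=snap('top','top5'); P,hsv=measure(d); s=snap('scene','scene5')
Q=P.reshape(-1,3); D=np.linalg.norm(Q[:,:2]-[.627,-.115],axis=1)
for lo,hi in((.138,.148),(.158,.175)):
    q=Q[(D<.04)&(Q[:,2]>lo)&(Q[:,2]<hi)]; print(len(q),cv2.minEnclosingCircle(q[:,:2].astype(np.float32)),np.median(q[:,2]))
A=cv2.resize(s['color'][80:260,130:370],None,fx=2.5,fy=2.5,interpolation=2); cv2.imwrite('pics/s5.png',A)
E
```

```text
red [111.6 243.1] [ 98 230  29  27 568] ztop 0.0631 zmin 0.0086 rim c 0.4236 0.4010 R 0.0376 n 113
turq [341.3 215.6] [332 206  20  20 284] ztop 0.0478 zmin -0.0003 rim c 0.5082 -0.2484 R 0.0276 n 57
282 ((0.6282886266708374, -0.1166713684797287), 0.028081078082323074) 0.14251756910370572
39 ((0.6278883814811707, -0.11672896891832352), 0.00895651150494814) 0.1659261612512918
```

View pics/s5.png

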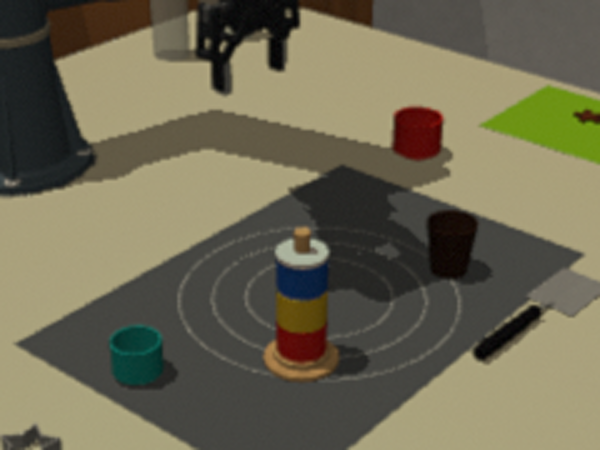

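The tower at (302,300) stands straight in the order red, yellow, blue, lid. The lid's disc top reads 142.5 mm against 142 expected, and the knob top 166 against 166. The bystanders and look-alikes are where they were.

```bash
python3 -c "
from station import manip
print(manip.sign_off())"
```

```text
the job is handed in; nothing more can be done
None
```

The tower of red, yellow, blue and lid is nested home and straight on the wooden stand, the paper cup, star cutter and spatula were left alone, and the job is handed in at about 29 s.

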